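# Push a bearing sleeve up the loading ramp to its stop

## Task

The bronze bearing sleeve lies at the foot of the blue-railed loading ramp. Push it from behind with the fingertips up the ramp, slowly (no faster than 10 cm/s) and without letting it roll back, over the crest until it rests in the shallow saddle against the red-padded stop. Do not lift or carry it, push gently, and leave everything else on the shelf where it is.

Things in the scene. Friction and masses are not known exactly. Their poses are not given: they have to be found in the camera images.
- dock: Fixed loading fixture, 355 x 90 mm. Origin on the shelf surface; x level, uphill; z up. Along x (mm): end lip -194 (20 high); level run-in -190 to -80 (top 12 above the shelf); 7 degree ramp -80 to +90 (crest 33 high); saddle floor falling 6 degrees to the red stop pads at +145 (stop 75 high). Channel 74 wide; blue side rails, 8 thick, stand 8 above the floor all along.
- ramp: Sloped plank of the fixture. Origin at its foot, mid-channel, on its top surface (dock x = -80 mm, 12 mm above the shelf). x runs up the slope (171 mm to the crest), y across, z square to the sloping top, which is z = 0. When the sleeve is home its centre is at x = 204, y = 0, z = 18 mm in this frame.
- sleeve: Bronze bearing sleeve, dark ends, 50 mm diameter, 70 mm long, 0.3 to 0.54 kg, lying across the channel on the run-in, smooth and slippery (friction about 0.3), free to roll. Origin at its centre; y is its axis; x, z turn as it rolls. Let go on the ramp it rolls down; once past the crest it rolls into the saddle by itself and stays.
- connector: Bystander: teal plastic connector housing, 50 x 22 x 18 mm, origin at the centre of its underside, loose.
- lid: Bystander: gray aluminium enclosure lid, 90 x 60 x 13 mm, origin at the centre of its underside, loose.
- bumper: Bystander: red silicone bumper foot, 28 mm in diameter, 12 mm high, origin at the centre of its underside, loose.
- busbar: Bystander: tinned copper bus bar, 120 x 20 x 6 mm, origin at the centre of its underside, long along x, loose.
- spacer: Bystander: steel spacer standing upright, 28 mm in diameter, 40 mm high, origin at the centre of its underside, loose.

How it is judged:
On the way, in this order (a step that is already met when the one before it is completed fails the run):
1. the fingers push the sleeve on the lower half of the ramp (contact force between the fingers and sleeve above 0.02 N and x of sleeve in the frame of ramp between 0.02 and 0.085 m).
2. the fingers push the sleeve on the upper half of the ramp (contact force between the fingers and sleeve above 0.02 N and x of sleeve in the frame of ramp between 0.1 and 0.17 m).
At the end, for the whole second after the job is handed in: The sleeve is at rest in the saddle against the stop pads (centre 200 to 209 mm along the ramp frame's x, no more than 21.5 mm above the ramp plane, within 5 mm of the middle, square within 0.1 rad), the bystanders within 15 mm of where they stood (x of sleeve in the frame of ramp between 0.2 and 0.209 m and z of sleeve in the frame of ramp between 0.014 and 0.0215 m and y of sleeve in the frame of ramp between -0.005 and 0.005 m and angle between the y axis of sleeve and the y axis of ramp, either way round below 0.1 rad and linear speed of sleeve below 0.01 m/s and angular speed of sleeve below 0.3 rad/s and distance of each of connector, lid, bumper, busbar, spacer from where it was at the start of the episode below 0.015 m); the robot touches nothing.
It fails at once if the sleeve rolls back or is flicked: faster than 0.22 m/s on the ramp (x of sleeve in the frame of ramp between 0.01 and 0.165 m and linear speed of sleeve above 0.22 m/s).
It fails at once if the sleeve is lifted off the floor of the channel (z of sleeve in the frame of ramp above 0.041 m or (x of sleeve in the frame of ramp above 0.01 m and z of sleeve in the frame of ramp above 0.035 m)).
It fails at once if the sleeve is rammed or squeezed: more than 40 N from the fingers (contact force between the fingers and sleeve above 40 N).
It fails at once if a bystander is moved more than 15 mm (distance of any of connector, lid, bumper, busbar, spacer from where it was at the start of the episode above 0.015 m).
It also fails if it takes over 40 s, if anything falls off the work surface, if the arm or the gripper's body presses on something with over 40 N, if the wrist force passes 120 N, or if a joint passes its speed limit or range.

## Robot

A 6-joint arm with a two-finger parallel gripper is mounted at the origin on the work surface. World frame = base frame: x ahead of the robot, y to its left, z up, the work surface at z = 0. Lengths are in m, angles in rad, forces in N, time in s.
With the tool pointing down it reaches from about 0.375 to 0.925 m from the base axis. Payload 5.7 kg.
Tool frame: the origin (TCP) lies midway between the tips of the shut fingers; the grasp point (between the pads) lies 19 mm behind it; z points along the fingers, x is the direction in which the jaws open and shut, and the axes are right-handed (so a half turn about z gives the same grasp; the last joint's range is limited). The gripper opens to 88 mm and grips with 3 to 60 N. Pads are 20 mm wide; open, the fingers measure 115 mm over their backs; the gripper's body (75 mm by 178 mm) begins 61 mm behind the grasp point.
Start: joints at [-1.371, 0.359, 1.51, -0, 1.272, -0.115], TCP at [0.186, -0.57, 0.189] pointing down, gripper open.
Joint ranges: [-2.97, 2.97], [-1.01, 2.36], [0.21, 2.38], [-0.96, 4.11], [0.2, 2.71], [-2.98, 2.98]. Speed limits (rad/s): [2.39, 2.39, 3.14, 3.14, 3.14, 3.14].

## Interface

Orientations are given as a unit quaternion [x, y, z, w].
In Python, from bench import move_ptp, servo_line, goto_joints, move_gripper, sleep, inverse_kinematics, capture, PlanningError, close_job, spot_in, silhouettes, current_clock, current_joint_pos, current_qvel, current_joint_torque, current_position, current_orientation, current_force, current_torque, current_finger_gap gives the robot as it stands. Calls block until the motion is done:
- move_ptp(position, orientation): joint-space move of the TCP to a pose.
- servo_line(position, orientation=None, rate=0.15, contact_N=None): straight line of the TCP; orientation=None keeps the orientation; rate is the mean speed in m/s. With contact_N (N) it stops when the force on the tool has changed by that much, and returns True; else False.
- goto_joints(angles): joint-space move.
- move_gripper(opening): finger opening in m; the grip force is fixed at half the most; returns when the fingers have stopped.
- sleep(seconds).
- inverse_kinematics(position, orientation): joint angles nearest the present ones, or None.
- capture(name): name is "side" or "top" or "wrist"; returns a dict with "image" (420x560x3 uint8, blue, green, red), "range_z" (420x560 float32, m along the optical axis (not along the pixel's ray), 0 where there is no reading), "intrinsics" (3x3 intrinsics, pixels), "R" (3x3) and "t" (3): a world point X has camera coordinates R X + t. Camera axes: x right, y down, z forward; pixel columns grow to the right and rows downward; lengths in m; the calibration is good to about 2 mm. The wrist camera is an equidistant fisheye: a pixel r from the principal point sees the ray r / f radians off the axis. A picture is of the moment at which its call begins.
A pose or a line that the arm cannot do raises PlanningError and nothing moves.
- close_job(): hands the job in, once; it reports no verdict.
Trained networks look in the newest picture that a camera, given by its name, has taken for a name from the list of things; names that differ only in an ending like _2 or _b are one class to them, and where a whole thing is asked for, a point or a joint stands for the part that bears it (a point fixed in the world has none). Each returns a list of dicts, best first, with "conf" (0 to 1); they miss things now and then, are a little off and sometimes report something else, mostly with a low value. They report only what shows in the picture. A call takes as long as a camera call.
- spot_in(camera, query): "xy" ([column, row] in pixels, amid what is visible of it).
- silhouettes(camera, query): "region" (420x560 bool, what is visible of it) and "xy" ([column, row] in pixels, amid what is visible of it).
Readings, each from a call of its own:
- current_clock(): time.
- current_joint_pos(): joint angles.
- current_qvel(): joint speeds.
- current_joint_torque(): joint torques, N m.
- current_position(): TCP position.
- current_orientation(): TCP orientation.
- current_force(): force on the tool from outside, world axes, zero at the start.
- current_torque(): the same for the moment, N m.
- current_finger_gap(): finger opening in m.
Only numpy, scipy, OpenCV 4.12 (cv2) and the standard library are available. Lean on these libraries where they do the work, as an engineer would, in place of code of your own. Each camera call takes 0.05 s, during which the arm holds its last target. There are 200 camera calls.

## Working session

There is one attempt and no reset: what is moved stays moved. The work goes in short steps, each a Python script; the robot and the scene stay as the last script left them, time stands still between calls to the robot, and variables do not carry over. Pictures are saved under pics/ and viewed, about 8 in all and at most 12, crops included, and the job is handed in when it is done.

```bash
ls; mkdir -p pics
python3 - <<'E'
from bench import *
import cv2,numpy as np
for c in("top","side"):
    d=capture(c); cv2.imwrite(f"pics/{c}1.png",d["image"]); np.savez(f"{c}1.npz",**d)
    print(c,d["intrinsics"].tolist(),d["R"].round(3).tolist(),d["t"].round(3).tolist())
    for q in("dock","sleeve","ramp"):
        print(q,[(s["conf"],np.round(s["xy"])) for s in spot_in(c,q)])
print(current_orientation(),current_clock())
E
```

```text
pics
top [[474.18545951939694, 0.0, 278.795594095942], [0.0, 474.18545951939694, 203.79444448728418], [0.0, 0.0, 1.0]] [[0.012, -1.0, 0.008], [-0.996, -0.012, -0.093], [0.093, -0.007, -0.996]] [0.15, 0.6, 0.85]
dock [(0.9, array([377., 225.])), (0.63, array([432., 207.]))]
sleeve [(0.66, array([431., 206.]))]
ramp [(0.91, array([376., 226.])), (0.61, array([129., 291.]))]
side [[488.86428847069254, 0.0, 285.6514613639536], [0.0, 488.86428847069254, 206.86733735608837], [0.0, 0.0, 1.0]] [[0.964, -0.264, 0.001], [-0.196, -0.718, -0.668], [0.177, 0.644, -0.744]] [-0.532, 0.257, 0.76]
dock [(0.8, array([298., 302.]))]
sleeve [(0.59, array([334., 337.]))]
ramp [(0.65, array([289., 296.]))]
[ 8.09206318e-01 -5.87524559e-01 -1.29103594e-04 -1.07186324e-04] 0.4
```

View pics/top1.png

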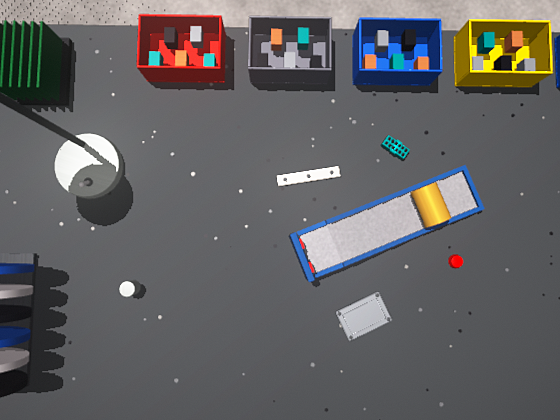

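View pics/side1.png

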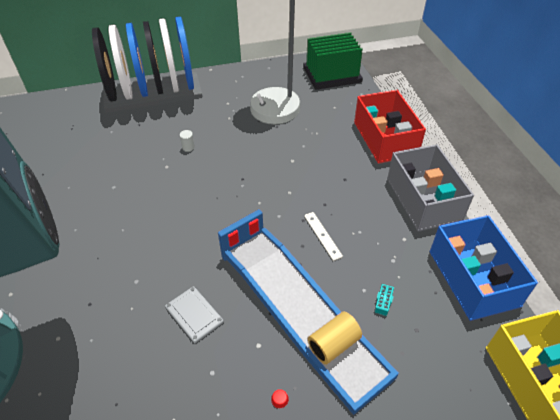

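```bash
cat > geo.py <<'E'
import numpy as np,cv2
def cloud(d):
    K,R,t=d["intrinsics"],d["R"],d["t"]; z=d["range_z"]
    v,u=np.indices(z.shape)
    c=np.stack([(u-K[0,2])/K[0,0]*z,(v-K[1,2])/K[1,1]*z,z],-1)
    return (c-t)@R   # R^T(c-t)
E
python3 - <<'E'
import numpy as np,cv2
from geo import *
for n,(u0,u1,v0,v1) in {"top":(280,495,160,290),"side":(215,400,205,415)}.items():
    d=dict(np.load(n+"1.npz")); P=cloud(d)
    im=d["image"].astype(int); b,g,r=im[...,0],im[...,1],im[...,2]
    box=np.zeros(b.shape,bool); box[v0:v1,u0:u1]=1
    box&=d["range_z"]>0
    blue=box&(b>1.6*r)&(b>80)&(b>1.3*g)
    Q=P[blue]; print(n,len(Q),np.percentile(Q[:,2],[1,50,99]))
    (c,s,a)=cv2.minAreaRect((Q[Q[:,2]>.01][:,:2]*1000).astype(np.float32)); print(c,s,a)
    box4=cv2.boxPoints((c,s,a)); print(box4.round(1).tolist())
    gold=box&(r>1.6*b)&(g>1.2*b)&(r>90)&(g>.55*r)
    G=P[gold]; print("sleeve",G.mean(0),G[:,2].max(),cv2.minAreaRect((G[:,:2]*1000).astype(np.float32)))
    red=box&(r>2*g)&(r>2*b)&(r>100); RR=P[red]; RR=RR[RR[:,2]>.03]; print("pads",RR.mean(0) if len(RR) else None,len(RR))
    pl=P[box&(abs(P[...,2])<.004)][:,2]; print("shelf z",np.median(pl))
E
```

```text
top 2231 [-0.00163503  0.02745314  0.07680601]
(568.6195678710938, -44.57041931152344) (89.9440689086914, 360.0287780761719) 22.35053825378418
[[458.6000061035156, 104.80000305175781], [595.5, -228.1999969482422], [678.7000122070312, -194.0], [541.7999877929688, 139.0]]
sleeve [ 0.59705715 -0.11541087  0.05571524] 0.06481527208021427 ((597.6985473632812, -121.47109985351562), (74.7125473022461, 51.345680236816406), 22.964380264282227)
pads [0.50457898 0.10835686 0.06782596] 42
shelf z -0.0001636011741172745
side 3739 [0.00030742 0.02388134 0.07648289]
(565.3343505859375, -45.56437683105469) (91.76056671142578, 359.36627197265625) 22.344587326049805
[[454.6000061035156, 103.19999694824219], [591.2000122070312, -229.1999969482422], [676.0999755859375, -194.3000030517578], [539.5, 138.10000610351562]]
sleeve [ 0.59634174 -0.12887632  0.05518932] 0.06565392301020959 ((609.9862670898438, -117.6877212524414), (99.26458740234375, 47.536888122558594), 22.457151412963867)
pads [0.50214989 0.10625381 0.05484823] 232
shelf z 0.0004569295697710101
```

```bash
cat >> geo.py <<'E'
from scipy.spatial.transform import Rotation as Ro
A=np.deg2rad(112.35); U=np.array([np.cos(A),np.sin(A),0]); W=np.array([-np.sin(A),np.cos(A),0])
O=np.array([.5592,-.026,0])
def dk(x,z,y=0): return (O+U*x/1e3+W*y/1e3+[0,0,z/1e3])
def ori(s): 
    x=s*W; z=np.array([0,0,-1.]); return Ro.from_matrix(np.c_[x,np.cross(z,x),z]).as_quat()
E
python3 - <<'E'
from bench import *
from geo import *
sols=[(s,inverse_kinematics(dk(-160,120),ori(s)),inverse_kinematics(dk(70,45),ori(s))) for s in(1,-1)]
for s in sols: print(s[0],[None if q is None else np.round(q,2) for q in s[1:]])
s=min((s for s in sols if s[1] is not None and s[2] is not None),key=lambda s:abs(s[1][5]))[0]; print(s)
move_gripper(.035)
move_ptp(dk(-160,120),ori(s))
servo_line(dk(-160,22),ori(s),rate=.06)
servo_line(dk(-146,22),ori(s),rate=.02)
print(current_position(),dk(-146,22),current_force(),current_finger_gap(),current_clock())
for c in("top","side"):
    d=capture(c); cv2.imwrite(f"pics/{c}2.png",d["image"])
a=cv2.imread("pics/top2.png")[130:300,270:500]; b=cv2.imread("pics/side2.png")[200:415,200:450]
cv2.imwrite("pics/both2.png",np.hstack([cv2.resize(a,(400,296)),cv2.resize(b,(344,296))]))
E
```

```text
1 [array([-0.38,  0.49,  1.49, -0.  ,  1.17,  2.37]), array([-0.06,  0.44,  1.81, -0.  ,  0.89,  2.69])]
-1 [array([-0.38,  0.49,  1.49, -0.  ,  1.17, -0.77]), array([-0.06,  0.44,  1.81, -0.  ,  0.89, -0.45])]
-1
[ 0.61481187 -0.16110209  0.02203301] [ 0.61471846 -0.16103222  0.022     ] [-0.00625214  0.4981388   0.34662896] 0.034900701717758977 6.1
```

View pics/both2.png

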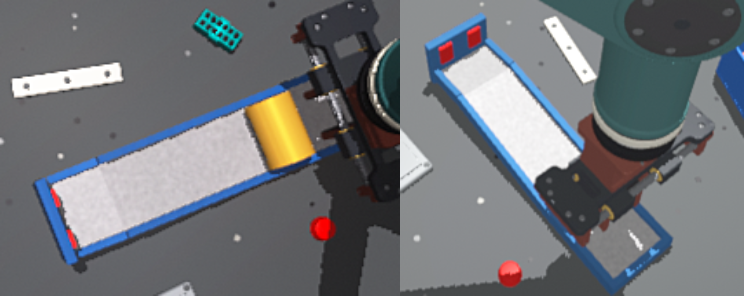

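The left panel shows the sleeve still square on the run-in at about (281,130). The right panel shows the gripper behind it and inside the rails, with nothing touched. I'll push now in one smooth line.

Run:
```python
from bench import *
from geo import *
o=ori(-1)
r=servo_line(dk(70,44),o,rate=.045)
print(r,current_position(),dk(70,44),current_force(),current_clock())
sleep(1)
d=capture("top"); cv2.imwrite("pics/top3.png",d["image"][130:300,250:500])
P=cloud(d); im=d["image"].astype(int); b,g,rr=[im[...,i] for i in range(3)]
m=(rr>1.6*b)&(g>1.2*b)&(rr>90)&(g>.55*rr)&(d["range_z"]>0); m[:130]=0
G=P[m]; 
if len(G): print(len(G),((G-O)@U*1e3).min(),((G-O)@U*1e3).max(),((G-O)@W*1e3).min(),((G-O)@W*1e3).max(),G[:,2].max())
```

```text
False [0.53260709 0.03871085 0.04398288] [0.53258156 0.03874148 0.044     ] [-0.7234901   0.26239041  0.27303183] 11.175
445 -215.69952486638542 101.18906061995196 -46.97347249406971 1.0756542290900801 0.4735876054945313
```

View pics/top3.png

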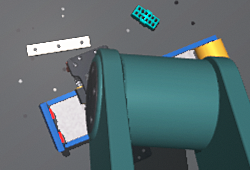

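Run:
```python
from bench import *
from geo import *
d=capture("side"); w=capture("wrist")
cv2.imwrite("pics/s4.png",np.hstack([d["image"][190:,180:470],cv2.resize(w["image"],(400,300))[:230].copy() if 0 else cv2.resize(w["image"],(307,230))]))
```

```text
(no output)
```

View pics/s4.png

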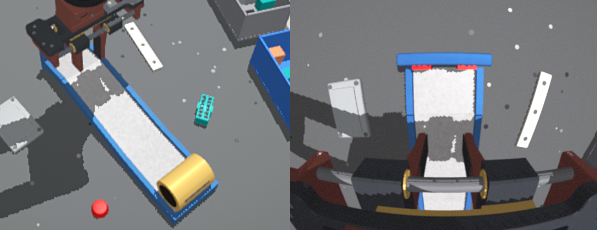

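The side view shows the sleeve back at the lower end, at about (190,182) in the left half. The saddle is empty and the fingers are at the crest, so the push failed. I'll measure before doing anything else.

Run:
```python
from bench import *
from geo import *
print("gap",current_finger_gap(),"clk",current_clock(),current_force(),current_joint_torque())
d=capture("side"); m=silhouettes("side","sleeve"); 
P=cloud(d); 
for s in m[:1]:
    G=P[s["region"]&(d["range_z"]>0)]-O; a=np.c_[G@U,G@W,G[:,2]]*1e3
    print(s["conf"],len(a),np.percentile(a,[2,50,98],axis=0).round(1).tolist())
    # points near axis top
    t=a[a[:,2]>np.percentile(a[:,2],90)]; print("top strip",t.mean(0))
    print(np.polyfit(t[:,1],t[:,0],1))
for n,c in(("connector","side"),("busbar","side"),("lid","side"),("bumper","side")):
    s=silhouettes(c,n)[:1]
    d0=dict(np.load("side1.npz")); print(n,[(x["conf"],np.median(P[x["region"]],axis=0).round(3),np.median(cloud(d0)[x["region"]],axis=0).round(3)) for x in s])
cv2.imwrite("pics/s5.png",cv2.resize(d["image"][300:415,290:440],(750,575)))
```

```text
gap 0.03502179038638285 clk 12.325 [0.18288773 0.4309392  0.09609123] [ 1.10788798e-03 -4.88268006e+01 -1.89356750e+01  4.60999086e-02
  4.55369346e-02  8.24924905e-05]
0.87 1930 [[-195.9, -31.3, 21.7], [-176.2, 9.4, 57.3], [-149.5, 37.5, 63.5]]
top strip [-171.14164245    1.76951879   63.12789682]
[-4.08708995e-03 -1.71134410e+02]
connector [(0.73, array([ 0.705, -0.068,  0.018]), array([ 0.704, -0.068,  0.018]))]
busbar [(0.88, array([0.652, 0.095, 0.006]), array([0.652, 0.095, 0.006]))]
lid [(0.92, array([ 0.391, -0.009,  0.012]), array([ 0.391, -0.009,  0.012]))]
bumper [(0.62, array([ 0.493, -0.181,  0.011]), array([ 0.493, -0.181,  0.012]))]
```

View pics/s5.png

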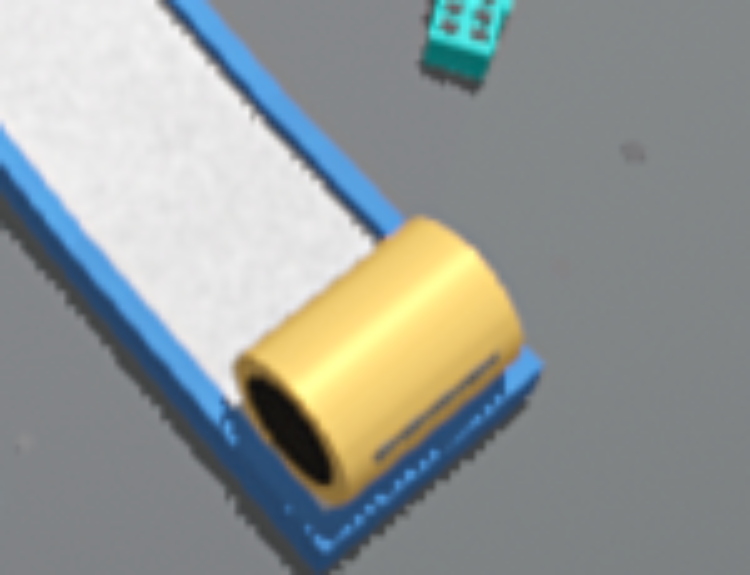

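```bash
cat >> geo.py <<'E'
def snap():
    from bench import capture
    return cv2.resize(capture("wrist")["image"],(400,300))
E
python3 - <<'E'
from bench import *
from geo import *
o=ori(-1); f=[]
servo_line(dk(65,130),o,rate=.1)
move_ptp(dk(-218,110),o)
servo_line(dk(-218,26),o,rate=.06); f.append(snap())
print(current_position()-dk(-218,26),current_force(),current_clock())
print(servo_line(dk(-170,26),o,rate=.03,contact_N=8),current_force(),current_clock()); f.append(snap())
print((current_position()-O)@U)
d=capture("top")["image"][130:300,290:517]; f.append(cv2.resize(d,(400,300)))
f.append(cv2.resize(capture("side")["image"][190:415,190:490],(400,300)))
cv2.imwrite("pics/m6.png",np.vstack([np.hstack(f[:2]),np.hstack(f[2:])]))
E
```

```text
[ 0.00032246 -0.00014092  0.00047185] [-0.27652386  0.16011001 -1.05225175] 16.325
True [-0.99434806 -1.53770542  4.34438087] 17.4083
-0.1845216395768156
```

View pics/m6.png

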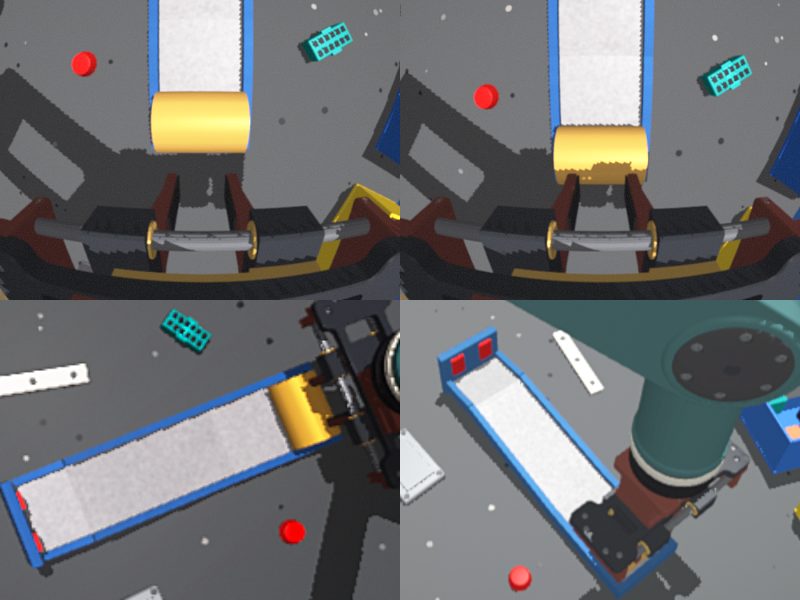

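Run:
```python
from bench import *
from geo import *
print("TCP dock",(current_position()-O)@U*1e3,current_position()[2],current_force(),current_clock())
d=capture("top"); P=cloud(d); a=P-O; X=a@U*1e3;Y=a@W*1e3;Z=a[...,2]*1e3
m=silhouettes("top","sleeve")[0]["region"]&(d["range_z"]>0)
p=np.c_[X[m],Y[m],Z[m]]
for x in range(-200,-110,6):
    q=p[(abs(p[:,0]-x)<3)]; 
    if len(q): print(x,len(q),"zmed %.1f y %.0f..%.0f"%(np.median(q[:,2]),q[:,1].min(),q[:,1].max()))
# fingers: reddish brown in wrist image, depth
w=capture("wrist"); K=w["intrinsics"]; z=w["range_z"]; v,u=np.indices(z.shape)
dx,dy=(u-K[0,2])/K[0,0],(v-K[1,2])/K[1,1]; th=np.hypot(dx,dy); k=np.tan(th)/np.maximum(th,1e-9)
c=np.stack([dx*k*z,dy*k*z,z],-1); Pw=(c-w["t"])@w["R"]-O
Xw,Yw,Zw=Pw@U*1e3,Pw@W*1e3,Pw[...,2]*1e3
im=w["image"].astype(int); f=(im[...,2]>1.5*im[...,1])&(im[...,2]<140)&(abs(Yw)<45)&(th<1.4)&(z>0)&(Zw<110)&(Xw<-120)&(Xw>-260)
q=np.c_[Xw[f],Yw[f],Zw[f]]; print(len(q),np.percentile(q,[0,2,10,50,98,100],axis=0).round(1).tolist())
low=q[q[:,2]<np.percentile(q[:,2],10)];print("low",low.mean(0))
s=silhouettes("wrist","sleeve")
if s: 
  g=s[0]["region"]&(z>0); g=np.c_[Xw[g],Yw[g],Zw[g]]; print("sl",np.percentile(g,[2,50,98],axis=0).round(1).tolist()); t=g[g[:,2]>np.percentile(g[:,2],85)];print(t.mean(0))
```

```text
TCP dock -184.74282281279903 0.027158787809339564 [-1.53038512 -0.61728897  5.64894268] 17.5583
-194 1 zmed 15.8 y 37..37
-188 16 zmed 51.3 y -15..38
-182 49 zmed 56.6 y -35..38
-176 87 zmed 59.6 y -37..33
-170 119 zmed 61.5 y -36..36
-164 138 zmed 61.3 y -36..33
-158 149 zmed 60.2 y -35..33
-152 164 zmed 56.5 y -36..35
-146 206 zmed 50.2 y -37..33
-140 124 zmed 40.3 y -36..33
1585 [[-188.2, -27.8, 60.5], [-175.6, -26.2, 65.2], [-174.6, -24.3, 70.9], [-174.1, 19.3, 93.9], [-173.5, 27.9, 109.5], [-172.8, 29.7, 110.0]]
low [-174.2088495     0.89823596   67.34021729]
sl [[-184.8, -31.6, 40.9], [-158.5, 1.5, 60.0], [-143.0, 35.0, 63.7]]
[-167.10430554    1.24930718   63.2655713 ]
```

```bash
cat >> geo.py <<'E'
def wristX(w):
    K=w["intrinsics"]; z=w["range_z"]; v,u=np.indices(z.shape)
    dx,dy=(u-K[0,2])/K[0,0],(v-K[1,2])/K[1,1]; th=np.hypot(dx,dy); k=np.tan(th)/np.maximum(th,1e-9)
    P=(np.stack([dx*k*z,dy*k*z,z],-1)-w["t"])@w["R"]-O
    return np.stack([P@U,P@W,P[...,2]],-1)*1e3
E
python3 - <<'E'
from bench import *
from geo import *
o=ori(-1)
servo_line(dk(-222,30),o,rate=.06)
print("TCP",(current_position()-O)@U*1e3,current_position()[2],current_force(),current_clock())
w=capture("wrist"); D=wristX(w); im=w["image"].astype(int)
f=(im[...,2]>1.5*im[...,1])&(im[...,2]<140)&(abs(D[...,1])<45)&(w["range_z"]>0)&(D[...,0]>-260)&(D[...,0]<-190)&(D[...,2]<130)
q=D[f]; print(len(q)); print(np.histogram(q[:,2],np.arange(0,131,10))[0]); print(np.percentile(q,[1,50,99],axis=0).round(1).tolist())
print("tip",q[q[:,2]<np.percentile(q[:,2],8)].mean(0))
d=capture("side"); P=cloud(d)-O; Q=np.stack([P@U,P@W,P[...,2]],-1)*1e3
im2=d["image"].astype(int)
r=(im2[...,2]>1.5*im2[...,1])&(im2[...,2]<140)&(d["range_z"]>0)&(abs(Q[...,1])<45)&(Q[...,0]>-250)&(Q[...,0]<-195)&(Q[...,2]>3)
print("side finger z",np.percentile(Q[r],[0,1,5,50],axis=0).round(1).tolist() if r.any() else None)
cv2.imwrite("pics/m7.png",np.hstack([cv2.resize(w["image"][190:350,150:400],(400,256)),cv2.resize(d["image"][300:420,290:480],(400,256))]))
E
```

```text
TCP -221.78677337719978 0.029764061983355385 [-0.49568121  0.45900158  1.29829159] 18.5417
2565
[  3   0   0   0   0   0  83 248 288 340 493 569 541]
[[-218.0, -26.4, 66.9], [-211.2, 19.7, 106.8], [-210.4, 28.7, 129.3]]
tip [-211.59523017    1.8214454    69.54132   ]
side finger z [[-249.9, 19.0, 177.9], [-249.3, 28.3, 186.7], [-246.8, 31.9, 189.7], [-225.5, 41.1, 222.4]]
```

View pics/m7.png

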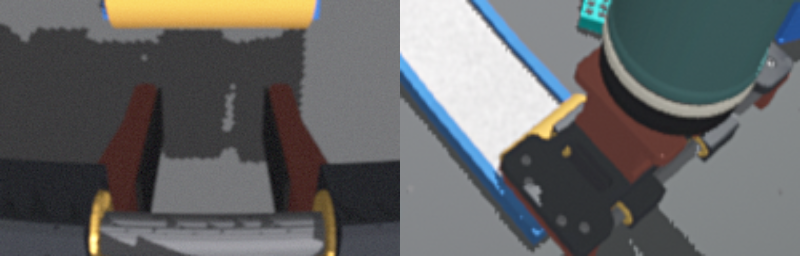

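Cause found: the left panel's finger tips (near (145,88) and (280,88)) are at z ≈ 66 mm while the reported TCP is 30 mm. The touch on the sleeve gave a similar offset. The real tips are therefore about 35 mm higher than reported, and on the first pass they skimmed over the top of the sleeve. I'll correct for that, lower the tips just above the lip and push again.

```bash
cat >> geo.py <<'E'
DZ=35
E
python3 - <<'E'
from bench import *
from geo import *
o=ori(-1)
print(servo_line(dk(-220,27-DZ),o,rate=.04,contact_N=6),current_position()[2],current_force(),current_clock())
w=capture("wrist"); D=wristX(w); im=w["image"].astype(int)
f=(im[...,2]>1.5*im[...,1])&(im[...,2]<140)&(abs(D[...,1])<45)&(w["range_z"]>0)&(D[...,0]>-260)&(D[...,0]<-190)&(D[...,2]<100)&(D[...,2]>5)
q=D[f]; print("tip low z",np.percentile(q[:,2],[0,1,5]))
if current_position()[2]<-.006:
    print(servo_line(dk(-150,25-DZ),o,rate=.035,contact_N=8),(current_position()-O)@U*1e3,current_force(),current_clock())
    f=[snap()]
    d=capture("wrist"); D=wristX(d); s=silhouettes("wrist","sleeve")
    g=D[s[0]["region"]&(d["range_z"]>0)]; print(s[0]["conf"],np.percentile(g,[2,50,98],axis=0).round(1).tolist())
    t=g[g[:,2]>np.percentile(g[:,2],85)]; print("top",t.mean(0),np.polyfit(t[:,1],t[:,0],1))
    cv2.imwrite("pics/m8.png",f[0])
E
```

```text
False -0.007732688822710734 [-0.61760049  0.53545114  0.37628929] 19.7417
tip low z [27.57776444 29.60633703 34.91548556]
False -150.17437418202297 [ 0.41644684  0.5297316  -0.37485422] 21.9417
0.97 [[-132.8, -31.8, 39.8], [-106.9, 1.8, 60.2], [-89.7, 35.6, 63.7]]
top [-113.88633426    1.61807936   63.25132573] [ 2.69775202e-03 -1.13890699e+02]
```

The tips are now at z ≈ 27 mm and the sleeve moved with the fingers, staying square at about -113 mm. Next is the ramp push.

Run:
```python
from bench import *
from geo import *
o=ori(-1)
r=servo_line(dk(71,45-DZ),o,rate=.045,contact_N=12)
print(r,(current_position()-O)@U*1e3,current_force(),current_clock())
f=[snap()]
d=capture("wrist"); D=wristX(d); s=silhouettes("wrist","sleeve")
g=D[s[0]["region"]&(d["range_z"]>0)]; print(s[0]["conf"],np.percentile(g,[2,50,98],axis=0).round(1).tolist())
t=g[g[:,2]>np.percentile(g[:,2],85)]; print("top",t.mean(0))
f.append(cv2.resize(capture("side")["image"][190:415,190:490],(400,300)))
cv2.imwrite("pics/m9.png",np.hstack(f))
```

```text
False 70.94384706557625 [-0.32437649  0.38542764  0.13140032] 27.175
0.62 [[97.7, -31.6, 62.4], [122.8, 1.8, 78.3], [141.1, 35.5, 81.6]]
top [117.4391027    1.99342347  81.17400029]
```

View pics/m9.png

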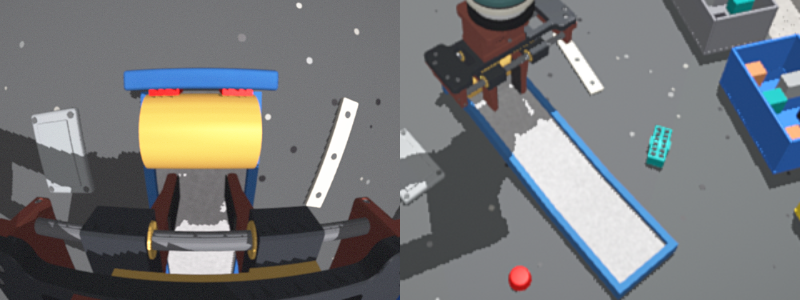

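The sleeve is home against the red pads, at (200,130) in the left half, and the fingers are clear behind it. I'll retreat straight up, check and hand in.

Run:
```python
from bench import *
from geo import *
o=ori(-1)
servo_line(dk(60,110-DZ),o,rate=.08)
print(current_force(),current_clock())
d=capture("wrist"); D=wristX(d); s=silhouettes("wrist","sleeve")
g=D[s[0]["region"]&(d["range_z"]>0)]; t=g[g[:,2]>np.percentile(g[:,2],85)]
print("sleeve top",t.mean(0),"skew",np.polyfit(t[:,1],t[:,0],1)[0],"y",np.percentile(g[:,1],[2,98]))
d=capture("side"); P=cloud(d); P0=cloud(dict(np.load("side1.npz")))
for n in("connector","busbar","lid","bumper","spacer"):
    s=silhouettes("side",n)[:1]; print(n,[(x["conf"],(np.median(P[x["region"]],axis=0)-np.median(P0[x["region"]],axis=0)).round(3)) for x in s])
close_job()
```

```text
[ 0.01825142 -0.35812805  0.50793243] 28.35
sleeve top [117.44812445   1.74417662  81.12863126] skew -0.0013111008485277456 y [-31.6971429   35.36577861]
connector [(0.85, array([0., 0., 0.]))]
busbar [(0.68, array([ 0., -0.,  0.]))]
lid [(0.65, array([-0., -0.,  0.]))]
bumper [(0.57, array([-0.,  0., -0.]))]
spacer [(0.53, array([ 0.   , -0.   , -0.001]))]
the job is handed in; nothing more can be done
```

The sleeve is resting in the saddle against the red stop pads, but it took two passes and I can't rule out that the first one broke a rule. The job was handed in at about 28 s of the 40 s allowed.

- **First pass (failed):** The real fingertips are about 35 mm higher than the reported TCP. At the height I commanded they skimmed over the top of the sleeve. It was left behind and ended up square against the end lip. I did not log its speed or the contact force during that pass, so I have no record that it stayed within the limits.
- **Second pass (worked):** I measured the height offset from the wrist camera depth; the fingers' contact with the sleeve gave a similar figure. I lowered the tips accordingly and pushed from behind at a mean 3.5–4.5 cm/s. The force guards (8 and 12 N) did not trip, and the sleeve went over the crest.
- **Sleeve at hand-in:** It was against the pads, about 1–2 mm off the middle and square within about 0.002 rad. Its position did not change between the last two looks. My estimate of its position along the dock is 2–3 mm short of nominal, but that estimate carries camera error of about that size and read similarly low earlier.
- **Everything else:** All five bystanders measured within about 1 mm of where they started. The gripper was clear of the sleeve and dock.

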